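# Index the rotary bench pin and wedge it off its seat

### The arm

A 6-joint arm with a two-finger parallel gripper is mounted at the origin on the work surface. World frame = base frame: x ahead of the robot, y to its left, z up, the work surface at z = 0. Lengths are in mm, angles in rad, forces in N, time in s.
With the tool pointing down it reaches from about 400 to 925 mm from the base axis. Payload 12.5 kg.
Tool frame: the origin (TCP) lies midway between the tips of the shut fingers; the grasp point (between the pads) lies 19 mm behind it; z points along the fingers, y is the line along which they close (so a half turn about z gives the same grasp; the last joint's range is limited). The gripper opens to 95 mm and grips with 3 to 60 N. Pads are 20 mm wide; open, the fingers measure 119 mm over their backs; the gripper's body (75 mm by 180 mm) begins 59 mm behind the grasp point.
Start: joints at [-1.386, 0.491, 1.559, -0, 1.092, -0.106], TCP at [179.222, -598.771, 214.661] pointing down, gripper open.
Joint ranges: [-3.1, 3.1], [-0.84, 2.19], [0.05, 2.79], [-1.13, 4.28], [0.06, 2.93], [-2.69, 2.69]. Speed limits (rad/s): [2.22, 2.22, 2.79, 3.14, 3.14, 3.14].

### API

Orientations are given as [roll, pitch, yaw] about the fixed x, y, z axes, in that order (R = Rz(yaw) Ry(pitch) Rx(roll)).
In Python, from cell import state, read_camera, camera_info, env gives the robot as it stands.
- The arm moves only by the tool move_arm, never from a script. Its argument "commands" is a list of rows, each a list of 3 entries, a list of its own where there are three numbers: the shift along the world's x, y, z in cm, then the turn, a rotation vector about the world's x, y, z in degrees, then the opening, from 0 (shut) to 1 (fully open). A call has 1 to 10 rows; each row shifts and turns the commanded pose from where the row before left it; what a row does not reach is not made up. A row lasts 1/10 s, in which the tool goes at most 50 mm and 8.59 degrees, less where a joint would pass 70% of its speed; a pose out of reach is approached as far as the arm can. A call with a gripper value outside its range is refused whole. The fingers move at their own pace and stop on an object; the grip force is fixed at half the most. Time passes only in rows, so rows that do not move let the fingers close. It gives the time, the measured TCP pose, the force, the opening and the grip force at its end, in the units of the state.
- state(): the state, without advancing time (a new reading comes with each control period).
- read_camera(name): name is "side" or "top"; returns the picture (420x560x3 uint8, blue, green, red); there is no depth.
- camera_info(name): a dict with "K" (3x3 intrinsics, pixels), "k1" (the pictures are not rectified: a ray, as slopes to the right and down, at radius r is drawn at 1 + k1 r^2 times it, then the intrinsics apply), "cam_to_world" (4x4, takes a point from camera to world coordinates). Camera axes: x right, y down, z forward; pixel columns grow to the right and rows downward; lengths in mm; the calibration is good to about 2 mm. A picture is of the moment at which its call begins. camera_info takes no time and is no camera call.
- env.job_done(): hands the job in; it is judged then, once.
The state is a dict: "t": time; "joints": joint angles; "qvel": joint speeds; "tau": joint torques, N m; "eef_pos": TCP position; "tcp_rot": TCP orientation; "ft_force": force on the tool from outside, world axes, zero at the start; "moment": the same for the moment, N m; "opening": opening from 0.0 (shut) to 1.0 (fully open); "grip_force": force on a finger pad.
Only numpy, scipy, OpenCV 4.12 (cv2) and the standard library are available. Lean on these libraries where they do the work, as an engineer would, in place of code of your own. Each camera call takes 0.05 s, during which the arm holds its last target. There are 200 camera calls.

### The job

Turn the turntable (it has an upright grip bar) one click counter-clockwise (seen from above) so that it rests in the next detent. Then slide the wooden wedge flat along the bench, thin end first and in line with the hinged bench pin, under the pin's free end until the pin just lifts off its seat, a gap of about 4 mm at the free end. Finish while still gripping the wedge there, so that the wedge alone carries the pin and the robot touches nothing of the fixture; leave the block, hammer and jar where they are.

Things in the scene. Friction and masses are not known exactly. Their poses are not given: they have to be found in the camera images.
- fixture: The rotary fixture, bolted to the bench: a dark round base 120 mm across and 4 mm high with a small aluminium detent housing (44 x 50 x 12 mm) standing on the bench on its +y side (63 to 113 mm from the axis). Origin on the turntable's axis at bench height, z up. It differs in place and yaw (up to 0.3 rad) from run to run.
- turntable (a joint): Angle (rad) of the aluminium disc on the fixture (130 mm across, top 14 mm above the bench), counter-clockwise from above. Detents at -1.047, 0, +1.047; stops at -1.2, 1.2. Starts in the 0 detent. Leaving it takes about 0.17 N m; past halfway (0.52) it snaps into the next. The pin points outward along fixture yaw - 2.618 + this angle. Round stubs 8 mm high stand at the disc's other stations.
- hub_grip (a point): Point on the turntable's axis, 45 mm above the bench, inside the upright dark steel grip bar: 60 mm long, 16 mm thick, from the disc's top (14 mm) up to 60 mm above the bench. Turns with the disc; its x axis lies along the bar's length and along the bench pin, outward.
- pin: The bench pin: hardwood plate 105 x 40 x 10 mm with a dark steel clamp block on top, about 0.3 kg, lying flat on the disc and reaching 75 mm out beyond its rim. Hinged at its inner end, 35 mm from the turntable's axis: the outer end can tilt up, gravity lays it back. Origin: middle of the hinged end's underside, x outward along the pin, z up.
- pin_lip (a point): Middle of the lower edge of the bench pin's free outer end, 140 mm from the turntable's axis. 14 mm above the bench while the pin lies on its seat; its height grows as the pin lifts.
- wedge: Loose hardwood wedge, about 0.1 kg, 116 x 30 mm. Origin: middle of its underside, x towards the thin end. Ramp from x = +58 mm (tip, 3 mm high) to x = -22 mm (27 mm high), rising 0.3 mm per mm; behind it, x = -22 to -58 mm, an upright heel block 45 mm high and 30 mm wide, to be gripped across its width. Starts on the bench at the robot's right, thin end roughly towards +y.
- wedge_tip (a point): Middle of the wedge's thin end at its underside.
- bench_block: Bystander: square dark steel block 65 x 65 x 22 mm, origin at the middle of its underside.
- hammer: Bystander: hammer 240 mm long lying on the bench.
- jar: Bystander: glass jar 60 mm across, 65 mm high, origin at the middle of its underside.
There are look-alikes about, which are no part of the job. What is shaped like the wedge but black is not meant.

How it is judged (in metres and radians):
On the way:
1. the turntable rests in the next detent counter-clockwise, the bench pin still down on its seat and not touched by the wedge (value of joint turntable between 0.95 and 1.14 rad and velocity of joint turntable between -0.1 and 0.1 rad/s and height (world z) of pin_lip below 0.0148 m and contact force between wedge and pin below 0.1 N), for 0.3 s.
At the end, for the whole second after the job is handed in: Turntable at 0.95 to 1.14 rad; pin_lip 15.2 to 21.5 mm above the bench; the wedge bears the pin (over 0.3 N), is flat on the bench (under 4 mm, 0.08 rad), in line with the pin within 0.25 rad, at rest, gripped by the fingers (over 1 N); the robot touches nothing of the fixture (value of joint turntable between 0.95 and 1.14 rad and height (world z) of pin_lip between 0.0152 and 0.0215 m and contact force between wedge and pin above 0.3 N and contact force between the fingers and wedge above 1 N and contact force between each of the fingers, the arm and fixture below 0.3 N and height (world z) of wedge below 0.004 m and angle between wedge's own z axis and vertical below 0.08 rad and angle between the x axis of wedge and the x axis of pin, either way round below 0.25 rad and linear speed of wedge below 0.02 m/s); the arm keeps its last pose, push and grip.
It fails at once if the block is moved more than 20 mm (distance of bench_block from where it was at the start of the episode above 0.02 m).
It fails at once if the hammer is moved more than 20 mm (distance of hammer from where it was at the start of the episode above 0.02 m).
It fails at once if the jar is moved more than 20 mm (distance of jar from where it was at the start of the episode above 0.02 m).
It also fails if it takes over 61 s, if anything falls off the work surface, if the arm or the gripper's body presses on something with over 40 N, if the wrist force passes 120 N, or if a joint passes its speed limit or range.

## Working session

There is one attempt and no reset: what is moved stays moved. The work goes in short steps, Python scripts to look and compute and a tool call to move; the robot and the scene stay as the last step left them, time stands still between calls to the robot, and variables do not carry over. Pictures are saved under pics/ and viewed, at most 10 in all, crops included, and the job is handed in when it is done.

Besides the shell and the picture viewer there is one more tool, called after ">>>" by a JSON object that holds its "name" and its "arguments". move_arm: Moves the arm, as the interface text tells. Its arguments: {"type":"object","properties":{"commands":{"type":"array"}},"required":["commands"]}

```bash
mkdir -p pics
cat > h.py <<'E'
import numpy as np, cv2
from cell import state, read_camera, camera_info, env
def pix2w(name,u,v,z):
    c=camera_info(name);K=np.array(c["K"]);T=np.array(c["cam_to_world"]);k=c["k1"]
    d=np.array([(u-K[0,2])/K[0,0],(v-K[1,2])/K[1,1]]);s=d.copy()
    for _ in range(30): s=d/(1+k*(s@s))
    r=T[:3,:3]@np.array([*s,1]);o=T[:3,3]
    return o+r*(z-o[2])/r[2]
def w2pix(name,p):
    c=camera_info(name);K=np.array(c["K"]);T=np.array(c["cam_to_world"]);k=c["k1"]
    q=T[:3,:3].T@(np.array(p)-T[:3,3]);s=q[:2]/q[2];s=s*(1+k*(s@s))
    return K[:2,:2]@s+K[:2,2]
E
python3 - <<'E'
from h import *
for n in("top","side"):
    i=read_camera(n);cv2.imwrite(f"pics/{n}0.png",cv2.resize(i,(800,600),interpolation=cv2.INTER_CUBIC)); cv2.imwrite(f"{n}_raw.png",i)
    c=camera_info(n);print(n,np.round(c["cam_to_world"],3),c["K"],c["k1"])
s=state();print(s["t"],s["tcp_rot"],s["ft_force"])
E
```

```text
top [[-1.800000e-02 -9.960000e-01  8.800000e-02  4.642780e+02]
 [-1.000000e+00  1.800000e-02  4.000000e-03  4.944900e+01]
 [-6.000000e-03 -8.800000e-02 -9.960000e-01  1.286331e+03]
 [ 0.000000e+00  0.000000e+00  0.000000e+00  1.000000e+00]] [[519.92971337   0.         271.02998212]
 [  0.         519.92971337 202.07299763]
 [  0.           0.           1.        ]] -0.17830646070984182
side [[-7.97000e-01 -3.57000e-01  4.87000e-01  1.04306e+02]
 [-6.04000e-01  4.95000e-01 -6.25000e-01  6.60927e+02]
 [-1.80000e-02 -7.92000e-01 -6.10000e-01  6.45141e+02]
 [ 0.00000e+00  0.00000e+00  0.00000e+00  1.00000e+00]] [[404.46005733   0.         280.49581804]
 [  0.         404.46005733 207.27220593]
 [  0.           0.           1.        ]] -0.060414371379853324
0.1 [-3.14067615e+00 -7.62459731e-05  2.90811773e-01] [ 0.40366117 -0.00196658 -0.50790452]
```

View pics/top0.png

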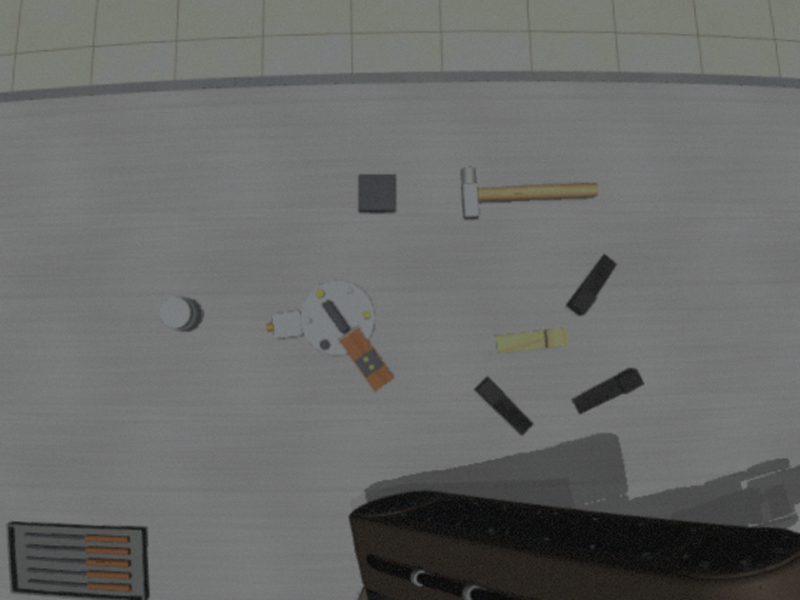

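View pics/side0.png

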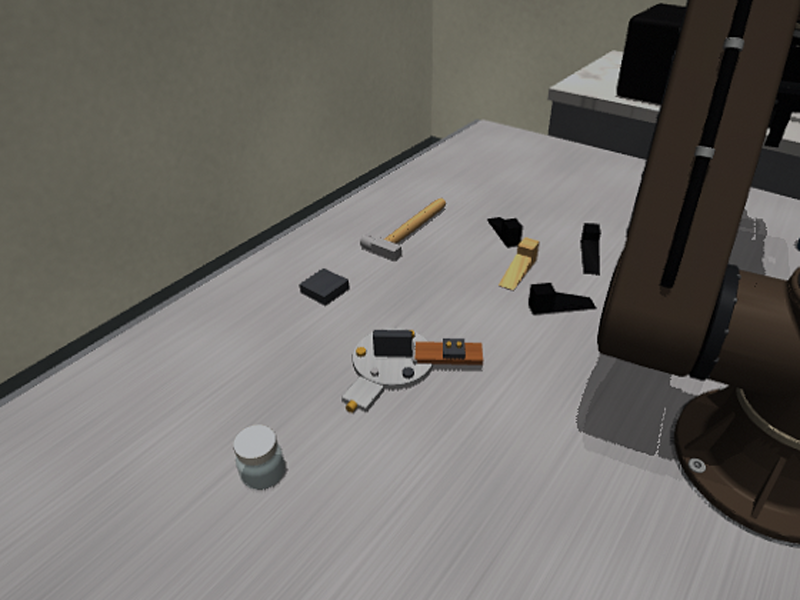

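Wedge look-alikes in the top picture: wooden (532,340), black (592,285), (608,391) and (503,405). By the description it is the wooden one. The turntable is at (338,318), its pin pointing down-right to (382,382), and the block, hammer and jar are at (377,193), (530,192) and (180,314). I'll check the choice in a close crop.

Run:
```python
from h import *
i=cv2.imread("top_raw.png")
a=i[190:280,180:280]; b=i[215:260,335:410]
A=cv2.resize(a,None,fx=4,fy=4,interpolation=cv2.INTER_CUBIC);B=cv2.resize(b,None,fx=5,fy=5,interpolation=cv2.INTER_CUBIC)
o=np.zeros((360,800,3),np.uint8);o[:,:400]=A;o[:225,400:775]=B
o=cv2.convertScaleAbs(o,alpha=1.6)
cv2.imwrite("pics/crop1.png",o)
```

```text
(no output)
```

View pics/crop1.png

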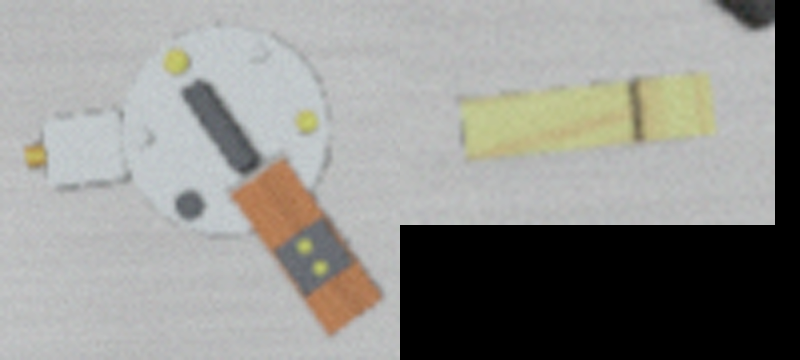

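The crop confirms the pale wooden wedge, with its thin end at left (462–469, 100–160) and its heel at right (640–716). The disc is centred near (226,131), the bar runs (193,88)–(248,168), and the pin's outer end is at (332,335)–(383,295).

Run:
```python
from h import *
A=lambda x,y,z:pix2w("top",180+(x+.5)/4-.5,190+(y+.5)/4-.5,z)
B=lambda x,y,z:pix2w("top",335+(x-400+.5)/5-.5,215+(y+.5)/5-.5,z)
r=lambda p:np.round(p,1)
c=A(226,131,14);print("disc c",r(c), "diam",r(A(123,131,14)-A(330,131,14)),r(A(226,25,14)-A(226,237,14)))
b1,b2=A(193,88,60),A(248,168,60);print("bar",r(b1),r(b2),r((b1+b2)/2),np.linalg.norm(b2-b1),np.arctan2(*(b2-b1)[[1,0]]))
o=(A(332,335,24)+A(383,295,24))/2;n=(A(232,190,24)+A(285,157,24))/2
print("pin out",r(o),"in",r(n),np.linalg.norm(o-n),np.arctan2(*(o-n)[[1,0]]),"r",np.linalg.norm((o-c)[:2]),np.arctan2(*(o-c)[[1,0]]))
d=A(84,149,12);print("housing",r(d),np.arctan2(*(d-c)[[1,0]])-np.pi/2,np.linalg.norm((d-c)[:2]))
t=(B(462,100,3)+B(469,160,3))/2
h1,h2=(B(638,81,45)+B(644,140,45))/2,(B(709,73,45)+B(716,133,45))/2
print("tip",r(t),"heel front",r(h1),"rear",r(h2),"len",np.linalg.norm((t-h2)[:2]),"yaw",np.arctan2(*(t-h2)[[1,0]]),"w",np.linalg.norm(B(709,73,45)-B(716,133,45)))
for n,p,z in(("block",(377,193),22),("hamhead",(470,192),20),("jar",(180,314),65),("blk1",(567,300),20),("blk2",(503,405),20),("blk2far",(480,383),45),("jarb",(190,318),30)):
    print(n,r(pix2w("top",(p[0]+.5)*.7-.5,(p[1]+.5)*.7-.5,z)))
```

```text
disc c [528.  141.6  14. ] diam [  2.2 127.2   0. ] [130.1  -1.7   0. ]
bar [551.6 157.5  60. ] [503.7 125.5  60. ] [527.6 141.5  60. ] 57.576765032375235 -2.5529998470208923
pin out [414.8  62.8  24. ] in [501.4 121.4  24. ] 104.55692718575924 -2.546916004771653 r 137.94596318103152 -2.5342709740813616
housing [518.5 229.5  12. ] 0.1078082831208187 88.4167870241911
tip [ 478.3 -132.6    3. ] heel front [ 485.3 -212.    45. ] rear [ 488.  -247.1   45. ] len 114.85631036857286 yaw 1.6555949899686704 w 29.05551764301963
block [742.9  70.1  22. ]
hamhead [742.4 -91.6  20. ]
jar [536.2 402.5  65. ]
blk1 [ 550.9 -254.4   20. ]
blk2 [ 374. -138.   20.]
blk2far [413.3 -96.6  45. ]
jarb [531.1 394.9  30. ]
```

>>> {"name": "move_arm", "arguments": {"commands": [[[3, 4, 0], [0, 0, 1.75], 1], [[3, 4, 0], [0, 0, 1.75], 1], [[3, 4, 0], [0, 0, 1.75], 1], [[3, 4, 0], [0, 0, 1.75], 1], [[3, 4, 0], [0, 0, 1.75], 1], [[3, 4, 0], [0, 0, 1.75], 1], [[3, 4, 0], [0, 0, 1.75], 1], [[3, 4, 0], [0, 0, 1.75], 1], [[3, 4, 0], [0, 0, 1.75], 0.6], [[3, 4, 0], [0, 0, 1.75], 0.6]]}}

```text
t: 1.1
eef_pos: [480.1, -196.9, 214.6]
tcp_rot: [-3.142, 0.0, 0.597]
ft_force: [-0.3, -1.2, 0.3]
opening: 0.886
grip_force: 0.0
```

>>> {"name": "move_arm", "arguments": {"commands": [[[0.6, 4.2, 0], [0, 0, 0], 0.6], [[0.6, 4.2, 0], [0, 0, 0], 0.6], [[0.6, 4.2, 0], [0, 0, 0], 0.6], [[0.6, 4.2, 0], [0, 0, 0], 0.6], [[0.6, 4.2, 0], [0, 0, 0], 0.6], [[0.6, 4.2, 0], [0, 0, 0], 0.6], [[0.6, 4.2, -3], [0, 0, 0], 0.6], [[0.6, 4.2, -3], [0, 0, 0], 0.6], [[0, 0, -3], [0, 0, 0], 0.6], [[0, 0, 0], [0, 0, 0], 0.6]]}}

```text
t: 2.1
eef_pos: [524.8, 134.8, 123.6]
tcp_rot: [-3.139, 0.006, 0.598]
ft_force: [0.5, -1.0, 0.4]
opening: 0.601
grip_force: 0.0
```

>>> {"name": "move_arm", "arguments": {"commands": [[[0.1, 0.5, -3], [0, 0, 0], 0.6], [[0, 0, -3], [0, 0, 0], 0.6], [[0, 0, 0], [0, 0, 0], 0.6], [[0, 0, 0], [0, 0, 0], 0.6]]}}

```text
t: 2.5
eef_pos: [528.3, 138.5, 68.2]
tcp_rot: [3.141, -0.0, 0.595]
ft_force: [0.5, -0.0, -0.1]
opening: 0.596
grip_force: 0.0
```

Run:
```python
from h import *
i=read_camera("side");cv2.imwrite("pics/s1.png",cv2.resize(i[200:300,220:360],(800,571),interpolation=cv2.INTER_CUBIC));print(state()["eef_pos"],state()["tcp_rot"])
```

```text
[528.62032051 138.64881505  68.70582094] [ 3.14073037e+00 -1.53365979e-03  5.95453176e-01]
```

View pics/s1.png

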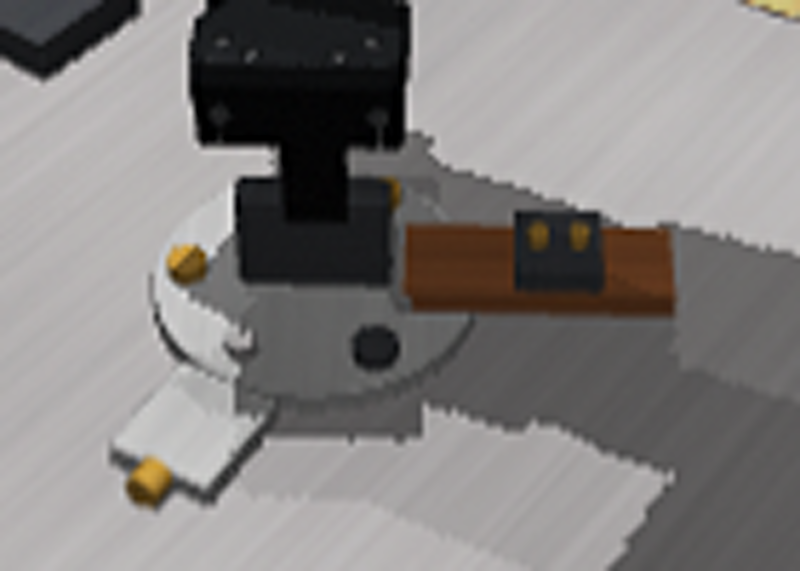

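The finger sits centred over the bar at about (315,200), with the bar's top edge at y≈180. I'll go down and grip.

>>> {"name": "move_arm", "arguments": {"commands": [[[0, 0.3, -2], [0, 0, 0], 0.6], [[0, 0, -2], [0, 0, 0], 0.6], [[0, 0, 0], [0, 0, 0], 0.6], [[0, 0, 0], [0, 0, 0], 0], [[0, 0, 0], [0, 0, 0], 0], [[0, 0, 0], [0, 0, 0], 0], [[0, 0, 0], [0, 0, 0], 0], [[0, 0, 0], [0, 0, 0], 0]]}}

```text
t: 3.35
eef_pos: [527.9, 142.1, 27.3]
tcp_rot: [3.141, -0.0, 0.596]
ft_force: [0.2, -0.6, -0.7]
opening: 0.235
grip_force: 0.0
```

>>> {"name": "move_arm", "arguments": {"commands": [[[0, 0, 0], [0, 0, 0], 0], [[0, 0, 0], [0, 0, 0], 0], [[0, 0, 0], [0, 0, 0], 0], [[0, 0, 0], [0, 0, 0], 0]]}}

```text
t: 3.75
eef_pos: [527.8, 142.1, 27.1]
tcp_rot: [3.141, -0.0, 0.596]
ft_force: [-1.8, 1.9, 5.9]
opening: 0.167
grip_force: 30.0
```

>>> {"name": "move_arm", "arguments": {"commands": [[[0, 0, 0], [0, 0, 6], 0], [[0, 0, 0], [0, 0, 6], 0], [[0, 0, 0], [0, 0, 6], 0], [[0, 0, 0], [0, 0, 6], 0], [[0, 0, 0], [0, 0, 6], 0], [[0, 0, 0], [0, 0, 6], 0], [[0, 0, 0], [0, 0, 6], 0], [[0, 0, 0], [0, 0, 6], 0], [[0, 0, 0], [0, 0, 6], 0], [[0, 0, 0], [0, 0, 6], 0]]}}

```text
t: 4.75
eef_pos: [529.4, 141.5, 27.1]
tcp_rot: [3.139, 0.0, 1.647]
ft_force: [6.7, -5.8, 0.5]
opening: 0.166
grip_force: 30.0
```

>>> {"name": "move_arm", "arguments": {"commands": [[[0, 0, 0], [0, 0, 0], 0], [[0, 0, 0], [0, 0, 0], 0], [[0, 0, 0], [0, 0, 0], 0.4], [[0, 0, 0], [0, 0, 0], 0.6], [[0, 0, 0], [0, 0, 0], 0.6], [[0, 0, 0], [0, 0, 0], 0.6], [[0, 0, 0], [0, 0, 0], 0.6]]}}

```text
t: 5.45
eef_pos: [527.7, 142.1, 26.9]
tcp_rot: [-3.141, 0.0, 1.644]
ft_force: [0.2, -0.9, 0.6]
opening: 0.53
grip_force: 0.0
```

>>> {"name": "move_arm", "arguments": {"commands": [[[0, 0, 4], [0, 0, 0], 0.6], [[0, 0, 4], [0, 0, 0], 0.6], [[0, 0, 2], [0, 0, 0], 0.6], [[-0.4, -3.7, 0], [0, 0, 0], 0.6], [[-0.4, -3.7, 0], [0, 0, 0], 0.6], [[-0.4, -3.7, 0], [0, 0, 0], 0.6], [[-0.4, -3.7, 0], [0, 0, 0], 0.6], [[-0.4, -3.7, 0], [0, 0, 0], 0.6], [[-0.4, -3.7, 0], [0, 0, 0], 0.6], [[-0.4, -3.7, 0], [0, 0, 0], 0.6]]}}

```text
t: 6.45
eef_pos: [499.3, -118.3, 127.0]
tcp_rot: [3.141, 0.0, 1.643]
ft_force: [0.8, 0.2, -0.1]
opening: 0.6
grip_force: 0.0
```

>>> {"name": "move_arm", "arguments": {"commands": [[[-0.4, -3.7, 0], [0, 0, 0.5], 0.6], [[-0.4, -3.7, 0], [0, 0, 0], 0.6], [[-0.4, -3.7, 0], [0, 0, 0], 0.6], [[0, 0, 0], [0, 0, 0], 0.6], [[0, 0, 0], [0, 0, 0], 0.6]]}}

```text
t: 6.95
eef_pos: [487.4, -228.3, 126.8]
tcp_rot: [-3.141, -0.0, 1.65]
ft_force: [0.5, 0.3, -0.8]
opening: 0.598
grip_force: 0.0
```

Run:
```python
from h import *
s=state();print(s["eef_pos"],s["tcp_rot"])
i=read_camera("top");cv2.imwrite("top_raw2.png",i)
a=i[180:290,180:280]; b=i[195:285,315:435]
o=np.zeros((440,800,3),np.uint8);o[:,:400]=cv2.resize(a,None,fx=4,fy=4,interpolation=cv2.INTER_CUBIC)
o[:300,400:]=cv2.resize(b,(400,300),interpolation=cv2.INTER_CUBIC)
cv2.imwrite("pics/t2.png",cv2.convertScaleAbs(o,alpha=1.5))
```

```text
[ 487.38152542 -228.30847678  126.750862  ] [-3.14133460e+00 -3.68869950e-04  1.65045516e+00]
```

View pics/t2.png

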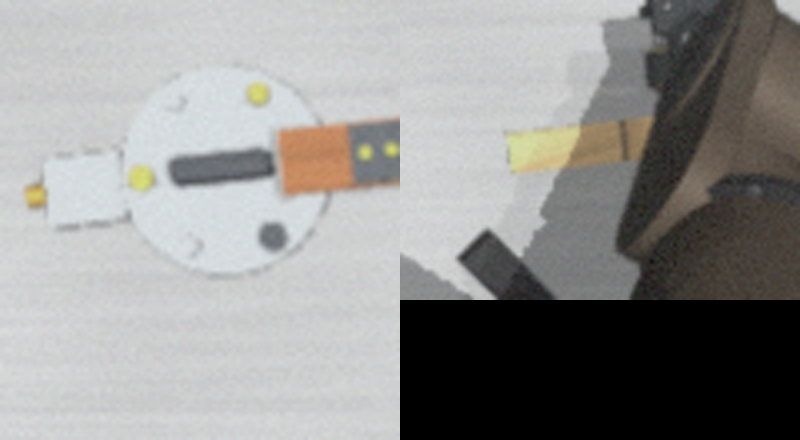

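The disc is one detent on: the bar at (220,168) is nearly horizontal in the crop and the pin points right (toward −y). The gripper is over the wedge's heel. Next I'll go down, grip, and measure the pin angle.

>>> {"name": "move_arm", "arguments": {"commands": [[[0, -0.1, -4], [0, 0, 0.2], 0.6], [[0, 0, -4], [0, 0, 0], 0.6], [[0, 0, -3], [0, 0, 0], 0.6], [[0, 0, -0.6], [0, 0, 0], 0.6], [[0, 0, 0], [0, 0, 0], 0.6], [[0, 0, 0], [0, 0, 0], 0.2], [[0, 0, 0], [0, 0, 0], 0.2], [[0, 0, 0], [0, 0, 0], 0.2], [[0, 0, 0], [0, 0, 0], 0.2], [[0, 0, 0], [0, 0, 0], 0.2]]}}

```text
t: 8.0
eef_pos: [488.0, -229.1, 11.7]
tcp_rot: [3.141, 0.001, 1.656]
ft_force: [-1.6, 1.0, 6.7]
opening: 0.317
grip_force: 29.9
```

Run:
```python
from h import *
s=state();print(s["eef_pos"],s["tcp_rot"],s["opening"],s["grip_force"])
i=cv2.imread("top_raw2.png")
cv2.imwrite("pics/t3.png",cv2.convertScaleAbs(cv2.resize(i[190:260,205:345],None,fx=5.7142857,fy=5.7142857,interpolation=cv2.INTER_CUBIC),alpha=1.5))
```

```text
[ 487.96686363 -229.1055304    11.69738984] [3.14068949e+00 6.04602588e-04 1.65552176e+00] 0.31727485756362517 29.89412695169449
```

View pics/t3.png

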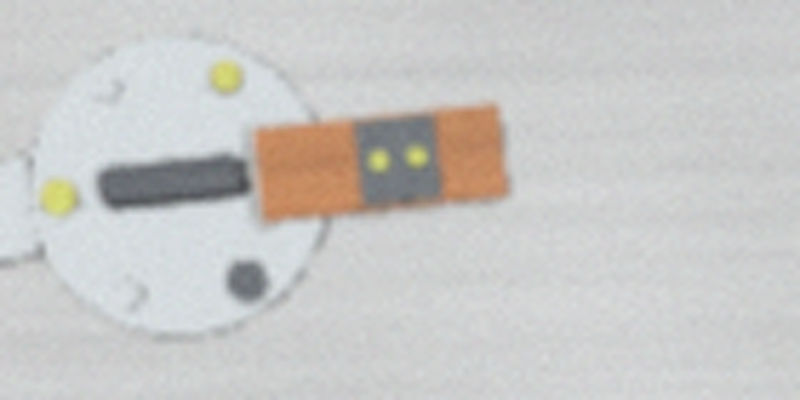

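The pin's corners are outer (499,105), (508,197) and inner (256,130), (263,222).

Run:
```python
from h import *
f=40/7
A=lambda x,y,z:pix2w("top",205+(x+.5)/f-.5,190+(y+.5)/f-.5,z)
o=(A(499,105,24)+A(508,197,24))/2;n=(A(256,130,24)+A(263,222,24))/2
b=(A(100,188,60)+A(249,175,60))/2
print(o,n,b,np.linalg.norm(o-n),np.arctan2(*(n-o)[[1,0]]))
```

```text
[540.56349751   2.96031059  24.        ] [531.80813351 106.97938196  24.        ] [528.1955651  140.58894492  60.        ] 104.38689384557777 1.6547691494407344
```

>>> {"name": "move_arm", "arguments": {"commands": [[[0, 1, 0], [0, 0, 0], 0.2], [[0.7, 1, 0], [0, 0, 0], 0.2], [[1, 1.3, 0], [0, 0, 0], 0.2], [[1, 1.5, 0], [0, 0, 0], 0.2], [[1, 1.5, 0], [0, 0, 0], 0.2], [[1, 1.5, 0], [0, 0, 0], 0.2], [[1, 1.5, 0], [0, 0, 0], 0.2], [[0.4, 0.6, 0], [0, 0, 0], 0.2], [[0, 0, 0], [0, 0, 0], 0.2], [[0, 0, 0], [0, 0, 0], 0.2]]}}

```text
t: 9.0
eef_pos: [549.6, -129.3, 11.7]
tcp_rot: [3.14, 0.0, 1.656]
ft_force: [1.7, 3.4, 6.2]
opening: 0.315
grip_force: 29.9
```

Run:
```python
from h import *
s=state();print(s["eef_pos"],s["tcp_rot"],s["ft_force"],s["opening"],s["grip_force"])
i=read_camera("top")
a=cv2.resize(i[195:265,200:380],(800,311),interpolation=cv2.INTER_CUBIC)
j=read_camera("side");b=cv2.resize(j[190:270,240:460],(800,289),interpolation=cv2.INTER_CUBIC)
cv2.imwrite("pics/t4.png",cv2.convertScaleAbs(np.vstack([a,b]),alpha=1.4))
```

```text
[ 549.58932998 -129.27509753   11.70578035] [3.13961912e+00 3.14267889e-04 1.65588747e+00] [1.69525258 3.37086477 6.19420158] 0.31490262775365546 29.892283380031586
```

View pics/t4.png

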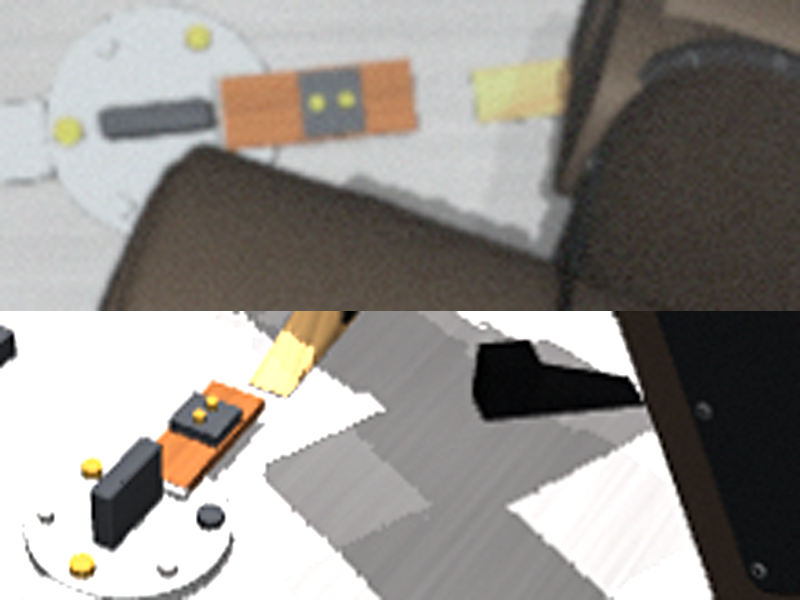

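The wedge, tip at (475,95) in the upper panel, lines up with the pin's end at (414,97). I'll slide it in.

>>> {"name": "move_arm", "arguments": {"commands": [[[-0.1, 1.5, 0], [0, 0, 0], 0.2], [[-0.1, 1.5, 0], [0, 0, 0], 0.2], [[-0.1, 1.5, 0], [0, 0, 0], 0.2], [[-0.1, 1.2, 0], [0, 0, 0], 0.2], [[-0.1, 0.8, 0], [0, 0, 0], 0.2], [[-0.1, 0.6, 0], [0, 0, 0], 0.2], [[0, 0, 0], [0, 0, 0], 0.2], [[0, 0, 0], [0, 0, 0], 0.2]]}}

```text
t: 9.9
eef_pos: [543.3, -58.1, 11.7]
tcp_rot: [3.14, -0.0, 1.656]
ft_force: [2.0, 5.8, 8.1]
opening: 0.318
grip_force: 29.9
```

>>> {"name": "move_arm", "arguments": {"commands": [[[0, 0.3, 0], [0, 0, 0], 0.2], [[-0.1, 0.3, 0], [0, 0, 0], 0.2], [[0, 0.3, 0], [0, 0, 0], 0.2], [[0, 0.3, 0], [0, 0, 0], 0.2], [[0, 0, 0], [0, 0, 0], 0.2], [[0, 0, 0], [0, 0, 0], 0.2]]}}

```text
t: 10.5
eef_pos: [542.5, -47.1, 11.7]
tcp_rot: [3.139, 0.001, 1.656]
ft_force: [1.3, -2.2, 6.3]
opening: 0.316
grip_force: 29.9
```

Run:
```python
from h import *
s=state();print(s["eef_pos"],s["tcp_rot"],s["ft_force"],s["opening"],s["grip_force"])
i=read_camera("top")
a=cv2.resize(i[195:265,200:380],(700,272),interpolation=cv2.INTER_CUBIC)
j=read_camera("side");b=cv2.resize(j[205:255,265:370],(700,333),interpolation=cv2.INTER_CUBIC)
cv2.imwrite("pics/t5.png",np.vstack([a,b]))
```

```text
[542.48723605 -47.11056337  11.718144  ] [3.13941067e+00 8.96184909e-04 1.65564492e+00] [ 1.26105761 -2.23425432  6.29693319] 0.3155389348737095 29.897688031196594
```

View pics/t5.png

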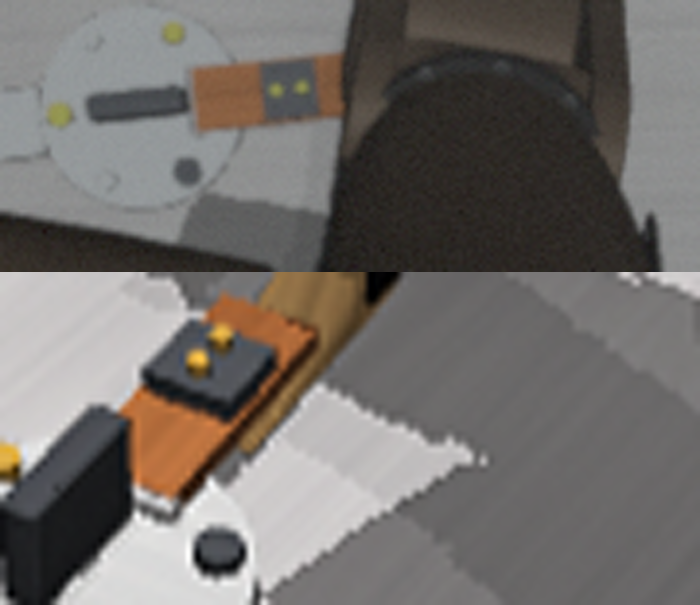

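The wedge is under the pin, its side edge showing at (240–315, 345–455) in the lower panel. I'll estimate the lift from the side view against the earlier picture.

Run:
```python
from h import *
t4=cv2.imread("pics/t4.png")[311:]
j=read_camera("side");cv2.imwrite("side3.png",j)
b=cv2.convertScaleAbs(cv2.resize(j[190:270,240:460],(800,289),interpolation=cv2.INTER_CUBIC),alpha=1.4)
def sh(x0,y0,x1,y1):
    r=cv2.matchTemplate(b[y0-12:y1+12,x0-12:x1+12],t4[y0:y1,x0:x1],cv2.TM_CCOEFF_NORMED)
    m=cv2.minMaxLoc(r);return np.array(m[3])-12,round(m[1],3)
print("clamp block",sh(165,388,245,450),"bar (ref)",sh(85,435,165,550))
# expected shift at clamp block for 4 mm lip lift, block ~100 from axis
P=lambda z,y:w2pix("side",[535.5,y,z])*800/220
print("expected for 4mm lip", P(34+4*.6,45)-P(34,45))
print("tip", pix2w("side",265+240*.15,205+(457-272)*.15,2))
```

```text
Traceback (most recent call last):
cv2.error: OpenCV(4.12.0) /io/opencv/modules/imgproc/src/templmatch.cpp:587: error: (-215:Assertion failed) corr.rows <= img.rows + templ.rows - 1 && corr.cols <= img.cols + templ.cols - 1 in function 'crossCorr'
```

Run:
```python
from h import *
t4=cv2.imread("pics/t4.png")
j=cv2.imread("side3.png")
b=cv2.convertScaleAbs(cv2.resize(j[190:270,240:460],(800,289),interpolation=cv2.INTER_CUBIC),alpha=1.4)
b=np.vstack([t4[:311],b])
def sh(x0,y0,x1,y1):
    r=cv2.matchTemplate(b[y0-12:y1+12,x0-12:x1+12],t4[y0:y1,x0:x1],cv2.TM_CCOEFF_NORMED)
    m=cv2.minMaxLoc(r);return np.array(m[3])-12,round(m[1],3)
print("clamp block",sh(165,388,245,450),"bar (ref)",sh(85,435,165,550))
P=lambda z,y:w2pix("side",[535.5,y,z])*800/220
print("expected for 4mm lip", P(34+4*.6,45)-P(34,45))
print("tip", pix2w("side",265+240*.15,205+(457-272)*.15,2))
```

```text
clamp block (array([ 0, -2]), 0.968) bar (ref) (array([0, 0]), 0.999)
expected for 4mm lip [ 0.0251829  -2.83476266]
tip [516.96655873  53.27381323   2.        ]
```

The lift is about 3 mm, so I'll advance 3 mm more.

>>> {"name": "move_arm", "arguments": {"commands": [[[0, 0.2, 0], [0, 0, 0], 0.2], [[0, 0.1, 0], [0, 0, 0], 0.2], [[0, 0, 0], [0, 0, 0], 0.2], [[0, 0, 0], [0, 0, 0], 0.2], [[0, 0, 0], [0, 0, 0], 0.2]]}}

```text
t: 11.15
eef_pos: [542.5, -44.4, 11.7]
tcp_rot: [3.139, 0.001, 1.656]
ft_force: [0.1, -4.2, 6.5]
opening: 0.313
grip_force: 29.9
```

Run:
```python
from h import *
s=state();print(s["eef_pos"],s["tcp_rot"],s["ft_force"],s["grip_force"],s["opening"])
t4=cv2.imread("pics/t4.png");j=read_camera("side")
b=np.vstack([t4[:311],cv2.convertScaleAbs(cv2.resize(j[190:270,240:460],(800,289),interpolation=cv2.INTER_CUBIC),alpha=1.4)])
r=cv2.matchTemplate(b[376:462,153:257],t4[388:450,165:245],cv2.TM_CCOEFF_NORMED);print(np.round(r[6:13,12],3))
r=cv2.matchTemplate(b[423:562,73:177],t4[435:550,85:165],cv2.TM_CCOEFF_NORMED);print(cv2.minMaxLoc(r)[3])
```

```text
[542.49824143 -44.35601606  11.70970013] [3.13940773e+00 1.09938090e-03 1.65567388e+00] [ 0.12456374 -4.24801122  6.50091612] 29.898906648159027 0.3129751490915603
[0.789 0.851 0.902 0.938 0.953 0.944 0.914]
(12, 12)
```

```bash
python3 -c "
from cell import env
print(env.job_done())"
```

```text
the job is handed in; nothing more can be done
None
```

The job is handed in, result not reported: the turntable rests one detent counter-clockwise, and the still-gripped wedge holds the pin's free end up by an estimated 3–4 mm.

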